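Hold the prism cell in the checker's light path

ROBOT

A 7-joint arm with a two-finger parallel gripper is mounted at the origin on a cart in front of the work surface, level with it; the furniture and walls round the work are solid. World frame = base frame: x ahead of the robot, y to its left, z up, the work surface at z = 0. Lengths are in m, angles in rad, forces in N, time in s.
With the tool pointing down it reaches from about 0.425 to 0.95 m from the base axis. Payload 4.7 kg.
Tool frame: the origin (TCP) lies midway between the tips of the shut fingers; the grasp point (between the pads) lies 19 mm behind it; z points along the fingers, y is the line along which they close (so a half turn about z gives the same grasp; the last joint's range is limited). The gripper opens to 85 mm and grips with 20 to 120 N. Pads are 22 mm wide; open, the fingers measure 114 mm over their backs; the gripper's body (76 mm by 85 mm) begins 54 mm behind the grasp point. The pads swing forward as they close: fully open they stand 13 mm farther back than shut.
Start: joints at [1.256, 0.469, -0.049, 1.532, 0.024, 1.141, -0.082], TCP at [0.19, -0.648, 0.231] pointing down, gripper open.
Joint ranges: [-2.59, 2.59], [-0.33, 1.99], [-1.39, 1.29], [0.1, 2.45], [-1.04, 4.18], [0.21, 1.99], [-2.66, 2.66]. Speed limits (rad/s): [2.57, 2.57, 3.14, 3.14, 3.14, 3.14, 3.14].

INTERFACE

Orientations are given as a 3x3 rotation matrix whose columns are the frame's x, y, z axes.
In Python, from bench import bot gives the robot as it stands. The module is installed in compiled form; this text tells all that it offers.
- The arm moves only by the tool play_rows, never from a script. Its argument "rows" is a list of rows, each an object of numbers: "gripper": the closure, from -1 (fully open) to 1 (shut); "tx", "ty", "tz": the shift along the tool's x, y, z each as a share of 0.1 m, from -1 to 1; "yaw": the turn about the tool's z as a share of 60 degrees, from -1 to 1. In form: [{"gripper": .., "tx": .., "ty": .., "tz": .., "yaw": ..}, ...]. A call has 1 to 20 rows; each row shifts and turns the commanded pose from where the row before left it, along the tool's axes as they then stand; what a row does not reach is not made up. A row lasts 1/10 s, in which the tool goes at most 50 mm and 8.59 degrees, less where a joint would pass 70% of its speed; a pose out of reach is approached as far as the arm can. A call with a number of a shift or a turn outside -1 to 1 is refused whole. A call with a gripper value outside its range is refused whole. The fingers move at their own pace and stop on an object; "grip_force" is the grip in N (left out, the last holds). Time passes only in rows, so rows that do not move let the fingers close. It gives the time, the measured TCP pose, the force, the opening and the grip force at its end, in the units of the state.
- bot.sense(): the state, without advancing time (a new reading comes with each control period).
- bot.get_image(name): name is "scene" or "top" or "wrist"; returns a dict with "image" (480x640x3 uint8, red, green, blue), "mtx" (3x3 intrinsics, pixels), "rvec" (rotation vector, rad) and "tvec" (3), from world to camera coordinates, as OpenCV has them. Camera axes: x right, y down, z forward; pixel columns grow to the right and rows downward; lengths in m; the calibration is good to about 2 mm. A picture is of the moment at which its call begins. There is no depth.
- bot.close_job(): hands the job in; it is judged then, once.
Trained networks look in the newest picture that a camera, given by its name, has taken for a name from the list of things; names that differ only in an ending like _2 or _b are one class to them, and where a whole thing is asked for, a point or a joint stands for the part that bears it (a point fixed in the world has none). Each returns a list of dicts, best first, with "conf" (0 to 1); they miss things now and then, are a little off and sometimes report something else, mostly with a low value. They report only what shows in the picture. A call takes as long as a camera call. They do not tell look-alikes from the thing itself.
- bot.spot_in(camera, query): "bbox" ([left, top, right, bottom] as shares, 0 to 1, of the picture: columns of its width, rows of its height, round what is visible of it).
The state is a dict: "clock": time; "joint_pos": joint angles; "joint_vel": joint speeds; "joint_torque": joint torques, N m; "eef_pos": TCP position; "tcp_rot": TCP orientation; "wrist_force": force on the tool from outside, world axes, zero at the start; "moment": the same for the moment, N m; "gripper_width": opening from 0.0 (shut) to 1.0 (fully open); "grip_force": force on a finger pad.
Only numpy, scipy, OpenCV 4.12 (cv2) and the standard library are available. Lean on these libraries where they do the work, as an engineer would, in place of code of your own. Each camera call takes 0.05 s, during which the arm holds its last target. There are 200 camera calls.

TASK

Check the glass prism cell on the light checker: first slide the lamp's dust cap up as far as it goes, then lift the cell out of its wooden stand, gripping it by its two frosted faces only and never touching the clear glass with the fingers. Hold it upright in the light path about midway between lamp and target, clear faces square to the beam, so that the light passes through the middle of the glass, and finish while still holding it still there, clear of the checker. Leave the checker's cap up and the other things on the table where they are.

Things in the scene. Friction and masses are not known exactly. Their poses are not given: they have to be found in the camera images.
- checker: Fixed light checker: aluminium base 60 x 240 x 12 mm, origin at the centre of its underside, z up, y along the base. At its +y end a grey lamp housing (44 x 40 mm, top at z = 100, front face at y = +75); at its -y end an upright target plate (52 wide, 6 thick, top at z = 112, face at y = -87) with printed ring and cross. The beam runs along y at x = 0, z = 80 mm, from lamp to target.
- beam_mid (a point): Point on the beam midway between lamp cap and target face: checker x = 0, y = -6, z = 80 mm. Its axes are the checker's (y along the beam, z up). The free gap along y runs from about -80 to +73 mm about it.
- cap (a joint): The lamp's black dust cap: a plate in front of the lens that slides straight up. Value in m: 0 = fully down, covering the lens, 0.030 = at the upper stop, lens free. It starts within 6 mm of fully down. It is held by a stiff detent: sliding takes about 4 N and it stays wherever it is left.
- cap_grip (a point): Point in the cap's grip tab, moving with the cap; axes as the checker's. The tab is an upright ribbed block, 22 mm in x, 14 mm in y, from 25 mm below this point to 12 mm above it. With the cap down the point is 128 mm above the table, and the lamp housing's top, just behind the tab, is 28 mm below it. Nothing stands beside the tab in x.
- cell: Prism cell, loose, about 0.13 kg, upright in the stand: 22 (x) x 30 (y) x 100 mm (z up), origin at the centre of its underside. Its frosted whitish cheeks are the faces at x = +11 and -11 mm, 24 mm wide and full height: grip there. The clear faces at y = +15 and -15 mm must not be touched by the fingers; light goes through along y. Half a turn about z makes no difference.
- cell_glass: The clear glass core of the cell, 16 (x) x 30 (y) x 94 mm, part of the cell; origin at the cell's centre, 50 mm above its underside; axes as the cell's. Beside the cheeks the glass lies 3 mm behind their faces.
- stand: Fixed wooden stand 80 (x) x 90 (y) x 24 mm with a well 26 x 34 mm in its middle. Origin at the centre of its underside, axes as the cell's at the start. The well's floor is 6 mm above the table, so the well is 18 mm deep and the cell's top starts 106 mm above the table.
- screw_carton: Small brown carton of screws, 51 x 63 x 41 mm, origin at the centre of its underside; bystander.
- knob: White drawer knob standing up, 30 mm across, 28 mm high, origin at the centre of its underside; bystander.
- bracket: Small steel angle bracket, 22 x 45 x 45 mm, origin at the centre of its underside; bystander.
There are look-alikes about, which are no part of the job. There is more than one size of the stand; the one meant has the size given above.

How it is judged:
On the way, in this order (a step that is already met when the one before it is completed fails the run):
1. the cap is slid up to its stop while the cell still stands in its stand (value of joint cap above 0.025 m and distance of cell from where it was at the start of the episode below 0.015 m), for 0.2 s.
2. the cell is lifted clear of the stand in the fingers (height (world z) of cell above 0.025 m and distance of cell from where it was at the start of the episode above 0.018 m and contact force between the fingers and cell above 1 N and contact force between stand and cell below 0.3 N), for 0.2 s.
At the end, for the whole second after the job is handed in: Cap up at least 25 mm; fingers hold the cell still by its frosted faces, clear of checker and stand; its centre within 6 mm sideways, 12 mm in height, 35 mm along the beam of the gap's middle; upright and square to the beam within 0.15 rad; bystanders within 30 mm (value of joint cap above 0.025 m and x of cell_glass in the frame of beam_mid between -0.006 and 0.006 m and y of cell_glass in the frame of beam_mid between -0.035 and 0.035 m and z of cell_glass in the frame of beam_mid between -0.012 and 0.012 m and angle between the y axis of cell and the y axis of checker, either way round below 0.15 rad and angle between cell's own z axis and vertical below 0.15 rad and contact force between the fingers and cell above 1 N and contact force between the fingers and cell_glass below 0.5 N and contact force between cell and checker below 0.2 N and contact force between each of the arm, the fingers and checker below 0.5 N and linear speed of cell below 0.02 m/s and distance of each of screw_carton, knob, bracket from where it was at the start of the episode below 0.03 m and contact force between cell and stand below 0.2 N); the arm keeps its last pose, push and grip.
It fails at once if the fingers touch the clear glass (contact force between the fingers and cell_glass above 1 N).
It fails at once if a bystander is disturbed (distance of any of screw_carton, knob, bracket from where it was at the start of the episode above 0.03 m).
It also fails if it takes over 51 s, if anything falls off the work surface, if the arm or the gripper's body presses on something with over 40 N, if the wrist force passes 120 N, or if a joint passes its speed limit or range.

## Working session

There is one attempt and no reset: what is moved stays moved. The work goes in short steps, Python scripts to look and compute and a tool call to move; the robot and the scene stay as the last step left them, time stands still between calls to the robot, and variables do not carry over. Pictures are saved under pics/ and viewed, at most 10 in all, crops included, and the job is handed in when it is done.

Besides the shell and the picture viewer there is one more tool, called after "Emit:" as a command line: name --argument value ..., lists and objects as JSON in quotes. play_rows: Moves the arm, as the interface text tells. Its arguments: {"type":"object","properties":{"rows":{"type":"array","items":{"type":"object","properties":{"gripper":{"type":"number"},"tx":{"type":"number"},"ty":{"type":"number"},"tz":{"type":"number"},"yaw":{"type":"number"}}}},"grip_force":{"type":"number"}},"required":["rows"]}

```bash
mkdir -p pics
cat > h.py <<'E'
from bench import bot
import numpy as np, cv2
def cam(n):
    d=bot.get_image(n); return d
def save(d,f,crop=None,s=1):
    im=d["image"][:,:,::-1]
    if crop: l,t,r,b=crop; im=im[t:b,l:r]
    cv2.imwrite("pics/"+f,cv2.resize(im,None,fx=s,fy=s,interpolation=cv2.INTER_CUBIC))
def back(d,uv,z):
    K,R,t=np.array(d["mtx"]),cv2.Rodrigues(np.array(d["rvec"],float))[0],np.array(d["tvec"],float).ravel()
    c=-R.T@t; r=R.T@np.linalg.solve(K,[uv[0],uv[1],1.]); return c+r*(z-c[2])/r[2]
def proj(d,P):
    return cv2.projectPoints(np.array(P,float).reshape(-1,3),np.array(d["rvec"],float),np.array(d["tvec"],float),np.array(d["mtx"],float),None)[0].reshape(-1,2)
E
python3 - <<'E'
from h import *
s=bot.sense(); print(s["clock"],s["eef_pos"],np.round(s["tcp_rot"],3).tolist())
for n in("top","scene"):
    d=cam(n); save(d,n+"0.png")
    K,R,t=d["mtx"],cv2.Rodrigues(np.array(d["rvec"],float))[0],np.array(d["tvec"],float).ravel(); print(n,-R.T@t,d["mtx"][0])
    for q in("checker","cap","cell","stand","screw_carton","knob","bracket"):
        print(q,[(round(o["conf"],2),np.round(np.array(o["bbox"])*[640,480,640,480]).tolist()) for o in bot.spot_in(n,q)])
E
```

```text
0.0 [ 0.19016725 -0.64703653  0.23022063] [[0.959, 0.282, -0.001], [0.282, -0.959, 0.002], [-0.0, -0.002, -1.0]]
top [0.36456111 0.00206845 0.98861731] [541.77664717   0.         317.32951619]
checker [(0.6, [162.0, 158.0, 307.0, 235.0])]
cap [(0.73, [181.0, 191.0, 197.0, 216.0])]
cell [(0.6, [368.0, 193.0, 396.0, 218.0])]
stand [(0.88, [354.0, 185.0, 405.0, 234.0]), (0.67, [438.0, 182.0, 478.0, 220.0]), (0.21, [322.0, 293.0, 337.0, 310.0])]
screw_carton [(0.6, [171.0, 286.0, 213.0, 319.0])]
knob [(0.49, [322.0, 293.0, 339.0, 311.0])]
bracket [(0.88, [434.0, 294.0, 464.0, 319.0]), (0.19, [179.0, 193.0, 196.0, 215.0])]
scene [-0.05810006 -0.5729592   0.50795646] [470.54250625   0.         316.73507866]
checker [(0.59, [259.0, 179.0, 363.0, 263.0])]
cap [(0.56, [277.0, 178.0, 287.0, 214.0])]
cell [(0.71, [386.0, 239.0, 407.0, 289.0])]
stand [(0.79, [444.0, 301.0, 493.0, 341.0])]
screw_carton [(0.94, [204.0, 235.0, 239.0, 268.0])]
knob [(0.8, [288.0, 294.0, 304.0, 313.0])]
bracket [(0.57, [376.0, 342.0, 392.0, 384.0])]
```

View images.

View pics/top0.png

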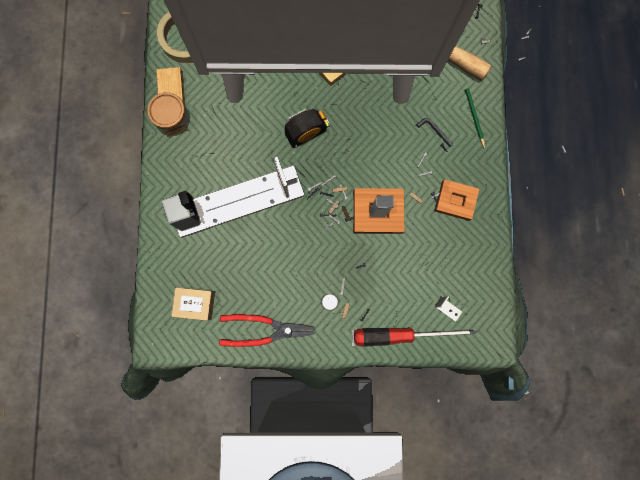

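View pics/scene0.png

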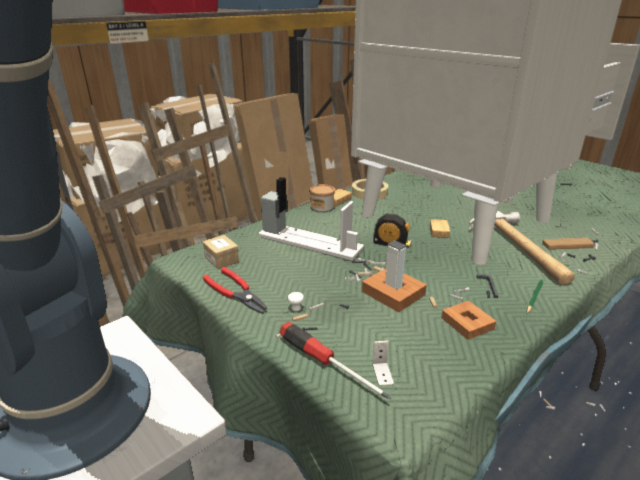

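Run:
```python
from h import *
d=cam("top"); a=d["image"][175:245,340:490,::-1]; b=d["image"][150:245,155:315,::-1]
f=lambda i:cv2.resize(i,None,fx=5,fy=5,interpolation=cv2.INTER_CUBIC)[:, :750]
im=f(a); cv2.imwrite("pics/c1.png",im); 
im=f(b); cv2.imwrite("pics/c2.png",cv2.resize(b,None,fx=5,fy=5,interpolation=cv2.INTER_CUBIC))
```

```text
(no output)
```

View pics/c1.png

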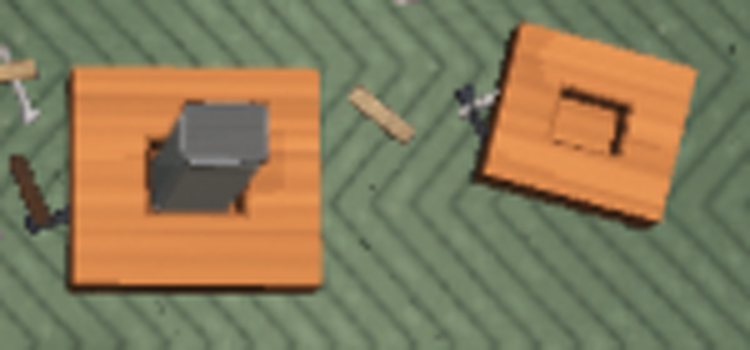

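View pics/c2.png

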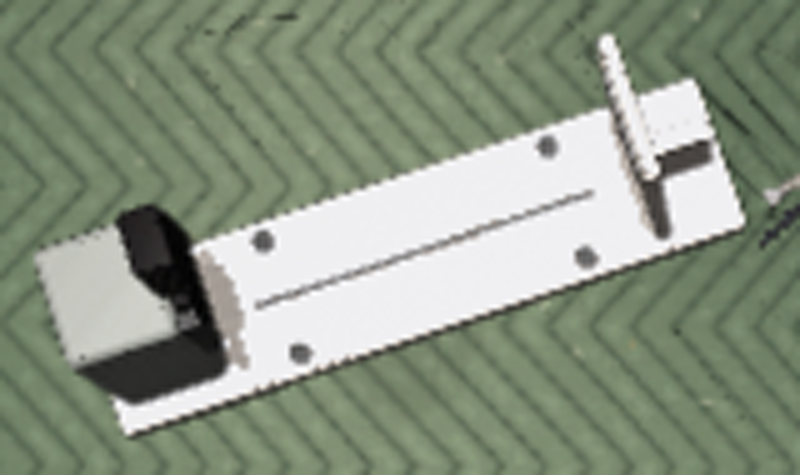

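Run:
```python
from h import *
from scipy.optimize import least_squares
d=cam("top")
c1=lambda p:(p[0]/5+340-.4,p[1]/5+175-.4); c2=lambda p:(p[0]/5+155-.4,p[1]/5+150-.4)
st=[back(d,c1(p),.024) for p in[(72,67),(320,68),(322,288),(70,288)]]
ce=[back(d,c1(p),.106) for p in[(187,102),(268,103),(267,162),(180,163)]]
for q in(st,ce):
    q=np.array(q); print(np.mean(q,0),(q[1]-q[0])[:2],(q[2]-q[1])[:2],(q[3]-q[2])[:2])
px=[c2(p) for p in[(693,80),(745,222),(130,435),(35,257),(76,362)]]
P=np.array([[.03,-.12,.012],[-.03,-.12,.012],[-.03,.12,.012],[.022,.115,.1],[-.022,.115,.1]])
def W(v,P):
    c,s=np.cos(v[2]),np.sin(v[2]); return np.c_[P[:,0]*c-P[:,1]*s+v[0],P[:,0]*s+P[:,1]*c+v[1],P[:,2]]
r=least_squares(lambda v:(proj(d,W(v,P))-px).ravel(),[.45,.15,.33]); v=r.x
print(v,np.round(r.fun,1))
print("mid",W(v,np.array([[0,-.006,.08]])),"lamp front/cap",W(v,np.array([[0,.07,.128],[0,.095,.1]])))
for n,u in dict(carton=(191,304),knob=(330,302),br=(449,308),cabedge=(320,70)).items(): print(n,back(d,u,.02))
w=bot.spot_in("top","cap"); print(w)
```

```text
[ 0.54720746 -0.12100323  0.024     ] [ 7.73669907e-05 -9.05308030e-02] [-0.08109674  0.00086392] [-0.00035685  0.09096586]
[ 0.54682214 -0.12054493  0.106     ] [-0.00021001 -0.02701083] [-0.0199891   0.00067142] [-0.00046829  0.02893195]
[0.56667107 0.13619737 0.34067854] [ 1.1 -1.4  1.4  0.2 -0.6  0.3 -0.7 -1.5 -1.   2.1]
mid [[0.56867583 0.1305422  0.08      ]] lamp front/cap [[0.5432822  0.20217434 0.128     ]
 [0.53492903 0.22573755 0.1       ]]
carton [0.37744619 0.21361459 0.02      ]
knob [ 0.38153027 -0.03246547  0.02      ]
br [ 0.37142314 -0.24415623  0.02      ]
cabedge [ 0.81570103 -0.01408192  0.02      ]
[{'bbox': [0.2817, 0.3979, 0.308, 0.4485], 'conf': 0.56}]
```

Emit:
play_rows --rows '[{"gripper": -1,"tx": 0.43,"ty": -0.13,"tz": 0,"yaw": 0},{"gripper": -1,"tx": 0.43,"ty": -0.13,"tz": 0,"yaw": 0},{"gripper": -1,"tx": 0.43,"ty": -0.13,"tz": 0,"yaw": 0},{"gripper": -1,"tx": 0.43,"ty": -0.13,"tz": 0,"yaw": 0},{"gripper": -1,"tx": 0.43,"ty": -0.13,"tz": 0,"yaw": 0},{"gripper": -1,"tx": 0.43,"ty": -0.13,"tz": 0,"yaw": 0},{"gripper": -1,"tx": 0.43,"ty": -0.13,"tz": 0,"yaw": 0},{"gripper": -1,"tx": 0.43,"ty": -0.13,"tz": 0,"yaw": 0},{"gripper": -1,"tx": 0,"ty": 0,"tz": 0,"yaw": -0.14},{"gripper": -1,"tx": 0,"ty": 0,"tz": 0,"yaw": -0.14},{"gripper": -1,"tx": 0,"ty": 0,"tz": 0,"yaw": -0.14},{"gripper": -1,"tx": 0,"ty": 0,"tz": 0,"yaw": -0.14},{"gripper": -1,"tx": 0,"ty": 0,"tz": 0,"yaw": -0.14},{"gripper": -1,"tx": 0,"ty": 0,"tz": 0,"yaw": -0.14},{"gripper": -1,"tx": 0,"ty": 0,"tz": 0,"yaw": -0.14},{"gripper": -1,"tx": 0,"ty": 0,"tz": 0,"yaw": -0.14},{"gripper": -1,"tx": 0,"ty": 0,"tz": 0,"yaw": -0.14},{"gripper": -1,"tx": 0,"ty": 0,"tz": 0,"yaw": -0.14},{"gripper": -1,"tx": 0,"ty": 0,"tz": 0,"yaw": -0.14}]' --grip_force 40

```text
clock: 2.85
eef_pos: [0.491, -0.451, 0.2314]
tcp_rot: [[-0.327, 0.945, 0.0], [0.945, 0.327, -0.0], [-0.0, -0.0, -1.0]]
wrist_force: [0.4, 0.5, 0.2]
gripper_width: 1.0
grip_force: 0.0
```

Emit:
play_rows --rows '[{"gripper": -1,"tx": 0.4,"ty": 0.2},{"gripper": -1,"tx": 0.4,"ty": 0.2},{"gripper": -1,"tx": 0.4,"ty": 0.2},{"gripper": -1,"tx": 0.4,"ty": 0.2},{"gripper": -1,"tx": 0.4,"ty": 0.2},{"gripper": -1,"tx": 0.4,"ty": 0.2},{"gripper": -1,"tx": 0.4,"ty": 0.2},{"gripper": -1,"tx": 0.4,"ty": 0.2},{"gripper": -1,"tx": 0.4,"ty": 0.2},{"gripper": -1,"tx": 0.4,"ty": 0.2},{"gripper": -1,"tx": 0.4,"ty": 0.2},{"gripper": -1,"tx": 0.4,"ty": 0.2},{"gripper": -1,"tx": 0.4,"ty": 0.2},{"gripper": -1,"tx": 0,"ty": 0}]'

```text
invalid input at $.rows[0]: expected keys gripper, tx, ty, tz, yaw
```

Run:
```python
from h import *
s=bot.sense(); print(s["clock"],s["eef_pos"])
d=cam("wrist"); save(d,"w1.png")
R=cv2.Rodrigues(np.array(d["rvec"],float))[0]; print(-R.T@np.array(d["tvec"],float).ravel(),R[2],d["mtx"][0][0])
np.savez("w1.npz",**{k:np.array(v) for k,v in d.items()})
for q in("cap","checker"): print(q,bot.spot_in("wrist",q))
```

```text
2.85 [ 0.49096892 -0.45101141  0.23136811]
[ 0.46767263 -0.38282006  0.37424031] [ 0.09363488 -0.27172424 -0.95780919] 419.0712492744091
cap []
checker []
```

View pics/w1.png

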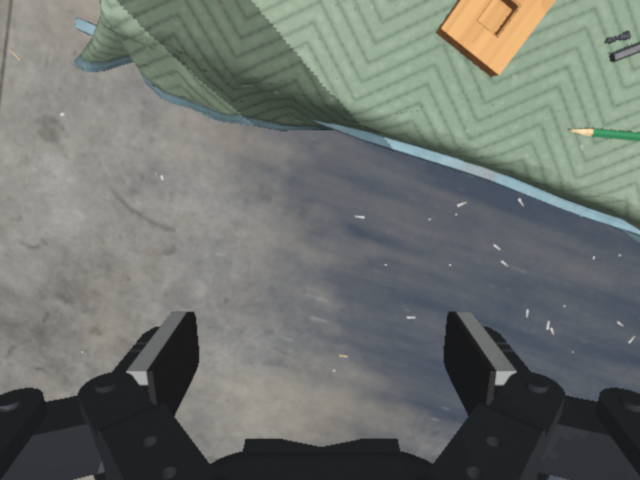

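The rows need all five keys; that move was refused. The wrist view only shows the empty, smaller stand at (495,30). Moving to the checker now.

Emit:
play_rows --rows '[{"gripper": -1,"tx": 0.4,"ty": 0.2,"tz": 0,"yaw": 0},{"gripper": -1,"tx": 0.4,"ty": 0.2,"tz": 0,"yaw": 0},{"gripper": -1,"tx": 0.4,"ty": 0.2,"tz": 0,"yaw": 0},{"gripper": -1,"tx": 0.4,"ty": 0.2,"tz": 0,"yaw": 0},{"gripper": -1,"tx": 0.4,"ty": 0.2,"tz": 0,"yaw": 0},{"gripper": -1,"tx": 0.4,"ty": 0.2,"tz": 0,"yaw": 0},{"gripper": -1,"tx": 0.4,"ty": 0.2,"tz": 0,"yaw": 0},{"gripper": -1,"tx": 0.4,"ty": 0.2,"tz": 0,"yaw": 0},{"gripper": -1,"tx": 0.4,"ty": 0.2,"tz": 0,"yaw": 0},{"gripper": -1,"tx": 0.4,"ty": 0.2,"tz": 0,"yaw": 0},{"gripper": -1,"tx": 0.4,"ty": 0.2,"tz": 0,"yaw": 0},{"gripper": -1,"tx": 0.4,"ty": 0.2,"tz": 0,"yaw": 0},{"gripper": -1,"tx": 0.4,"ty": 0.2,"tz": 0,"yaw": 0},{"gripper": -1,"tx": 0,"ty": 0,"tz": 0,"yaw": 0}]'

```text
clock: 4.4
eef_pos: [0.569, 0.1338, 0.2321]
tcp_rot: [[-0.33, 0.944, 0.001], [0.944, 0.33, 0.005], [0.005, 0.003, -1.0]]
wrist_force: [-0.5, -0.1, 0.2]
gripper_width: 0.995
grip_force: 0.0
```

Run:
```python
from h import *
s=bot.sense(); print(s["clock"],s["eef_pos"])
d=cam("wrist"); save(d,"w2.png")
R=cv2.Rodrigues(np.array(d["rvec"],float))[0]; print(-R.T@np.array(d["tvec"],float).ravel())
np.savez("w2.npz",**{k:np.array(v) for k,v in d.items()})
for q in("cap","checker"): print(q,bot.spot_in("wrist",q))
```

```text
4.4 [0.56898604 0.13380561 0.23214708]
[0.54535736 0.20112299 0.37537869]
cap [{'bbox': [0.4597, 0.1983, 0.5359, 0.264], 'conf': 0.86}]
checker [{'bbox': [0.4422, 0.0735, 0.555, 0.7325], 'conf': 0.63}]
```

View pics/w2.png

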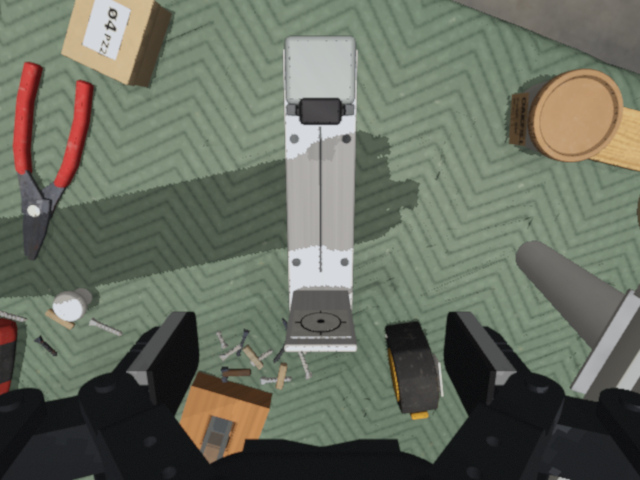

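```bash
cat > fit.py <<'E'
from h import *
from scipy.optimize import least_squares
def W(v,P):
    P=np.atleast_2d(P);c,s=np.cos(v[2]),np.sin(v[2]); return np.c_[P[:,0]*c-P[:,1]*s+v[0],P[:,0]*s+P[:,1]*c+v[1],P[:,2]]
E
python3 - <<'E'
from fit import *
d=dict(np.load("w2.npz"))
px=[(286,38),(355,38),(356,103),(285,103),(285,349),(356,347),(289,291),(354,291)]
# image left = world? checker x to image right or left decided by residual
for sg in(1,-1):
    P=[[-.022*sg,.115,.1],[.022*sg,.115,.1],[.022*sg,.075,.1],[-.022*sg,.075,.1],[-.026*sg,-.093,.112],[.026*sg,-.093,.112],[-.026*sg,-.087,.012],[.026*sg,-.087,.012]]
    P=np.array(P)[:6]; r=least_squares(lambda v:(proj(d,W(v,P))-px[:6]).ravel(),[.567,.136,.34]); print(r.x,r.cost,np.round(r.fun,1))
    if r.cost<100: v=r.x
np.save("v.npy",v); print("mid",W(v,[0,-.006,.08]))
# tab: top face corners at z=.140..146
c,s=np.cos(v[2]),np.sin(v[2])
for z in(.14,.146):
    for uv in((300,98),(341,98),(341,124),(300,124)):
        p=back(d,uv,z)-[v[0],v[1],0]; print(z,np.round([p[0]*c+p[1]*s,-p[0]*s+p[1]*c],4))
print("proj line",proj(d,W(v,[[0,.05,.012],[0,-.05,.012]])))
E
```

```text
[0.56806198 0.13725637 0.33617886] 40.35085582367423 [-2.3 -3.9  2.2 -3.9 -0.4  1.3  0.3  1.3 -0.9  3.1  1.2  5. ]
[0.56837115 0.13626585 0.33496819] 15290.790341510728 [ 71.3  -1.9 -71.1  -2.  -70.6   3.   70.7   3.1  71.9   4.3 -72.1   6.3]
mid [[0.57004128 0.13159224 0.08      ]]
0.14 [-0.011   0.0772]
0.14 [0.0109 0.0772]
0.14 [0.0111 0.0638]
0.14 [-0.0111  0.0638]
0.146 [-0.0107  0.0769]
0.146 [0.0106 0.0769]
0.146 [0.0108 0.0639]
0.146 [-0.0109  0.0639]
proj line [[320.35697077 138.34653031]
 [320.42395061 251.13631071]]
```

Emit:
play_rows --rows '[{"gripper": -1,"tx": 0.37,"ty": 0,"tz": 0,"yaw": 0},{"gripper": -1,"tx": 0.37,"ty": 0,"tz": 0,"yaw": 0},{"gripper": -1,"tx": 0,"ty": 0,"tz": 0,"yaw": 0},{"gripper": -1,"tx": 0,"ty": 0,"tz": 0.3,"yaw": 0},{"gripper": -1,"tx": 0,"ty": 0,"tz": 0.3,"yaw": 0},{"gripper": -1,"tx": 0,"ty": 0,"tz": 0.3,"yaw": 0},{"gripper": -1,"tx": 0,"ty": 0,"tz": 0.29,"yaw": 0},{"gripper": -1,"tx": 0,"ty": 0,"tz": 0,"yaw": 0},{"gripper": 1,"tx": 0,"ty": 0,"tz": 0,"yaw": 0},{"gripper": 1,"tx": 0,"ty": 0,"tz": 0,"yaw": 0},{"gripper": 1,"tx": 0,"ty": 0,"tz": 0,"yaw": 0},{"gripper": 1,"tx": 0,"ty": 0,"tz": 0,"yaw": 0},{"gripper": 1,"tx": 0,"ty": 0,"tz": 0,"yaw": 0},{"gripper": 1,"tx": 0,"ty": 0,"tz": 0,"yaw": 0},{"gripper": 1,"tx": 0,"ty": 0,"tz": 0,"yaw": 0},{"gripper": 1,"tx": 0,"ty": 0,"tz": 0,"yaw": 0}]' --grip_force 50

```text
clock: 6.15
eef_pos: [0.547, 0.1955, 0.1129]
tcp_rot: [[-0.322, 0.947, 0.002], [0.947, 0.322, 0.001], [-0.0, 0.002, -1.0]]
wrist_force: [3.3, 0.4, 3.0]
gripper_width: 0.243
grip_force: 51.3
```

Emit:
play_rows --rows '[{"gripper": 1,"tx": 0,"ty": 0,"tz": -0.1,"yaw": 0},{"gripper": 1,"tx": 0,"ty": 0,"tz": -0.1,"yaw": 0},{"gripper": 1,"tx": 0,"ty": 0,"tz": -0.05,"yaw": 0},{"gripper": 1,"tx": 0,"ty": 0,"tz": 0,"yaw": 0}]'

```text
clock: 6.55
eef_pos: [0.547, 0.1955, 0.138]
tcp_rot: [[-0.322, 0.947, 0.002], [0.947, 0.322, 0.001], [0.0, 0.002, -1.0]]
wrist_force: [3.7, 0.6, 3.0]
gripper_width: 0.245
grip_force: 51.2
```

Emit:
play_rows --rows '[{"gripper": 1,"tx": 0,"ty": 0,"tz": -0.03,"yaw": 0},{"gripper": 1,"tx": 0,"ty": 0,"tz": -0.03,"yaw": 0},{"gripper": 1,"tx": 0,"ty": 0,"tz": -0.02,"yaw": 0}]'

```text
clock: 6.85
eef_pos: [0.5467, 0.1953, 0.1404]
tcp_rot: [[-0.322, 0.947, 0.001], [0.947, 0.322, 0.004], [0.003, 0.002, -1.0]]
wrist_force: [17.0, 11.0, -41.0]
gripper_width: 0.245
grip_force: 50.4
```

Run:
```python
from h import *
s=bot.sense(); print(s["eef_pos"],s["wrist_force"],s["grip_force"])
d=cam("scene"); save(d,"s2.png",(230,130,390,280),5)
print(bot.spot_in("scene","cap"))
```

```text
[0.54669538 0.19533268 0.14036797] [ 17.01938684  11.02595319 -40.99452883] 50.370590686798096
[]
```

View pics/s2.png

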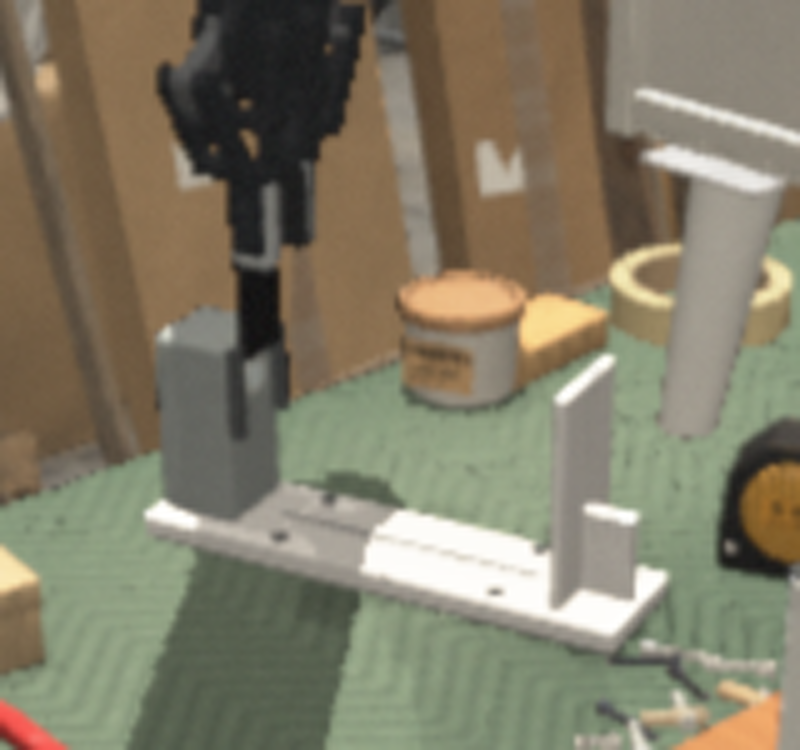

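Emit:
play_rows --rows '[{"gripper": 1,"tx": 0,"ty": 0,"tz": 0.03,"yaw": 0},{"gripper": -1,"tx": 0,"ty": 0,"tz": 0,"yaw": 0},{"gripper": -1,"tx": 0,"ty": 0,"tz": 0,"yaw": 0},{"gripper": -1,"tx": 0,"ty": 0,"tz": 0,"yaw": 0},{"gripper": -1,"tx": 0,"ty": 0,"tz": 0,"yaw": 0},{"gripper": -1,"tx": 0,"ty": 0,"tz": 0,"yaw": 0},{"gripper": -1,"tx": 0,"ty": 0,"tz": -0.3,"yaw": 0},{"gripper": -1,"tx": 0,"ty": 0,"tz": -0.4,"yaw": 0},{"gripper": -1,"tx": 0,"ty": 0,"tz": -0.3,"yaw": 0},{"gripper": -1,"tx": 0,"ty": 0,"tz": 0,"yaw": 0.105},{"gripper": -1,"tx": 0,"ty": 0,"tz": 0,"yaw": 0.105},{"gripper": -1,"tx": 0,"ty": 0,"tz": 0,"yaw": 0.104},{"gripper": -1,"tx": 0,"ty": 0,"tz": 0,"yaw": 0}]'

```text
clock: 8.25
eef_pos: [0.5459, 0.1952, 0.2426]
tcp_rot: [[0.001, 1.0, 0.0], [1.0, -0.001, -0.0], [-0.0, 0.0, -1.0]]
wrist_force: [0.2, -1.0, -0.4]
gripper_width: 0.997
grip_force: 0.0
```

Emit:
play_rows --rows '[{"gripper": -1,"tx": -0.4,"ty": 0,"tz": 0,"yaw": 0},{"gripper": -1,"tx": -0.4,"ty": 0,"tz": 0,"yaw": 0},{"gripper": -1,"tx": -0.4,"ty": 0,"tz": 0,"yaw": 0},{"gripper": -1,"tx": -0.4,"ty": 0,"tz": 0,"yaw": 0},{"gripper": -1,"tx": -0.4,"ty": 0,"tz": 0,"yaw": 0},{"gripper": -1,"tx": -0.4,"ty": 0,"tz": 0,"yaw": 0},{"gripper": -1,"tx": -0.4,"ty": 0,"tz": 0,"yaw": 0},{"gripper": -1,"tx": -0.4,"ty": 0,"tz": 0,"yaw": 0},{"gripper": -1,"tx": -0.4,"ty": 0,"tz": 0,"yaw": 0},{"gripper": -1,"tx": -0.4,"ty": 0,"tz": 0,"yaw": 0},{"gripper": -1,"tx": 0,"ty": 0,"tz": 0,"yaw": 0},{"gripper": -1,"tx": 0,"ty": 0,"tz": 0,"yaw": 0}]'

```text
clock: 9.45
eef_pos: [0.5452, -0.2057, 0.242]
tcp_rot: [[0.002, 1.0, -0.001], [1.0, -0.002, 0.001], [0.001, -0.001, -1.0]]
wrist_force: [0.1, 0.5, -0.3]
gripper_width: 0.997
grip_force: 0.0
```

Run:
```python
from h import *
s=bot.sense(); print(s["clock"],s["eef_pos"],np.round(s["tcp_rot"],3).tolist())
d=cam("wrist"); save(d,"w3.png")
np.savez("w3.npz",**{k:np.array(v) for k,v in d.items()})
for q in("cell","stand"): print(q,bot.spot_in("wrist",q))
```

```text
9.45 [ 0.54521059 -0.20574018  0.24198774] [[0.002, 1.0, -0.001], [1.0, -0.002, 0.001], [0.001, -0.001, -1.0]]
cell [{'bbox': [0.4856, 0.1431, 0.5369, 0.251], 'conf': 0.77}]
stand [{'bbox': [0.427, 0.0725, 0.5883, 0.3319], 'conf': 0.72}, {'bbox': [0.4839, 0.4538, 0.6069, 0.6346], 'conf': 0.62}]
```

View pics/w3.png

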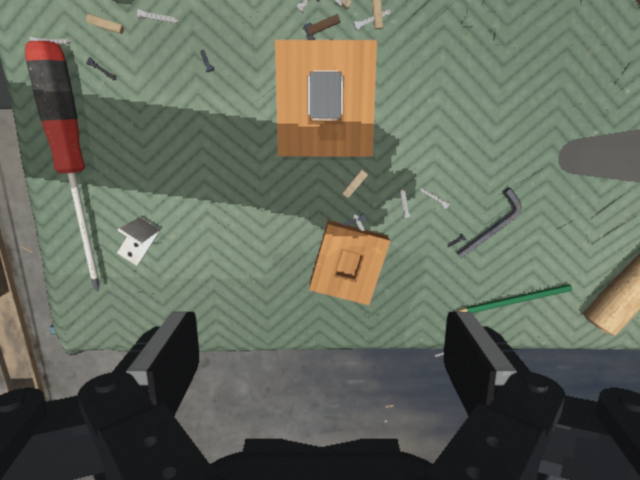

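Run:
```python
from h import *
d=dict(np.load("w3.npz"))
for z,px in((.106,[(309,71),(342,71),(343,120),(309,120)]),(.024,[(276,40),(377,40),(375,157),(277,157)])):
    q=np.array([back(d,p,z) for p in px]); print(q.mean(0),np.round(q[1]-q[0],4)[:2],np.round(q[2]-q[1],4)[:2])
im=d["image"][55:135,290:360,::-1]; cv2.imwrite("pics/w3c.png",cv2.resize(im,None,fx=7,fy=7,interpolation=cv2.INTER_CUBIC))
```

```text
[ 0.54884331 -0.12242719  0.106     ] [ 0.0205 -0.    ] [ 0.001  -0.0292]
[ 0.55006801 -0.1228716   0.024     ] [ 0.0795 -0.0002] [ 0.0016 -0.0907]
```

View pics/w3c.png

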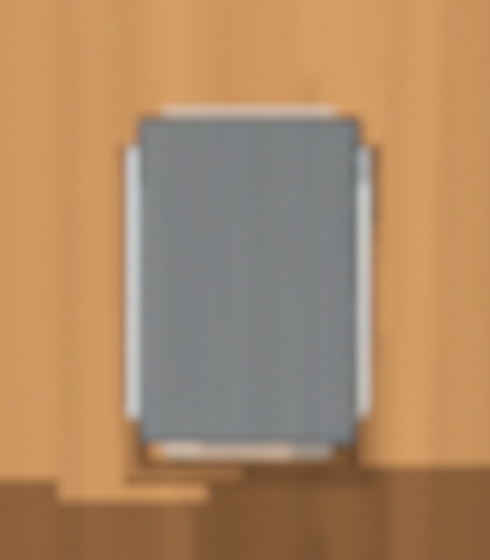

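Emit:
play_rows --rows '[{"gripper": -1,"tx": 0.28,"ty": 0.01,"tz": 0,"yaw": 0},{"gripper": -1,"tx": 0.28,"ty": 0.01,"tz": 0,"yaw": 0},{"gripper": -1,"tx": 0.28,"ty": 0.01,"tz": 0,"yaw": 0},{"gripper": -1,"tx": 0,"ty": 0,"tz": 0.3,"yaw": 0},{"gripper": -1,"tx": 0,"ty": 0,"tz": 0.3,"yaw": 0},{"gripper": -1,"tx": 0,"ty": 0,"tz": 0.2,"yaw": 0},{"gripper": -1,"tx": 0,"ty": 0,"tz": 0,"yaw": 0},{"gripper": -1,"tx": 0,"ty": 0,"tz": 0,"yaw": 0}]'

```text
clock: 10.4
eef_pos: [0.5491, -0.1196, 0.1629]
tcp_rot: [[-0.001, 1.0, 0.001], [1.0, 0.001, 0.0], [0.0, 0.001, -1.0]]
wrist_force: [0.3, -0.1, 0.0]
gripper_width: 1.001
grip_force: 0.0
```

Emit:
play_rows --rows '[{"gripper": -1,"tx": -0.02,"ty": -0.01,"tz": 0.2,"yaw": 0},{"gripper": -1,"tx": 0,"ty": 0,"tz": 0.3,"yaw": 0},{"gripper": -1,"tx": 0,"ty": 0,"tz": 0.3,"yaw": 0},{"gripper": -1,"tx": 0,"ty": 0,"tz": 0.12,"yaw": 0},{"gripper": -1,"tx": 0,"ty": 0,"tz": 0,"yaw": 0},{"gripper": -1,"tx": 0,"ty": 0,"tz": 0,"yaw": 0},{"gripper": 0,"tx": 0,"ty": 0,"tz": 0,"yaw": 0},{"gripper": 0,"tx": 0,"ty": 0,"tz": 0,"yaw": 0},{"gripper": 0,"tx": 0,"ty": 0,"tz": 0,"yaw": 0},{"gripper": 1,"tx": 0,"ty": 0,"tz": 0,"yaw": 0},{"gripper": 1,"tx": 0,"ty": 0,"tz": 0,"yaw": 0},{"gripper": 1,"tx": 0,"ty": 0,"tz": 0,"yaw": 0},{"gripper": 1,"tx": 0,"ty": 0,"tz": 0,"yaw": 0},{"gripper": 1,"tx": 0,"ty": 0,"tz": 0,"yaw": 0},{"gripper": 1,"tx": 0,"ty": 0,"tz": 0,"yaw": 0}]' --grip_force 40

```text
clock: 11.9
eef_pos: [0.5481, -0.1229, 0.0707]
tcp_rot: [[0.001, 1.0, 0.001], [1.0, -0.001, -0.0], [-0.0, 0.001, -1.0]]
wrist_force: [-0.4, 0.1, 5.5]
gripper_width: 0.25
grip_force: 40.2
```

Emit:
play_rows --rows '[{"gripper": 1,"tx": 0,"ty": 0,"tz": -0.1,"yaw": 0},{"gripper": 1,"tx": 0,"ty": 0,"tz": -0.2,"yaw": 0},{"gripper": 1,"tx": 0,"ty": 0,"tz": -0.2,"yaw": 0},{"gripper": 1,"tx": 0,"ty": 0,"tz": -0.3,"yaw": 0},{"gripper": 1,"tx": 0,"ty": 0,"tz": -0.3,"yaw": 0},{"gripper": 1,"tx": 0,"ty": 0,"tz": -0.2,"yaw": 0},{"gripper": 1,"tx": 0,"ty": 0,"tz": 0,"yaw": 0},{"gripper": 1,"tx": 0,"ty": 0,"tz": 0,"yaw": 0}]'

```text
clock: 12.7
eef_pos: [0.547, -0.1228, 0.1998]
tcp_rot: [[0.001, 1.0, -0.001], [1.0, -0.001, -0.0], [-0.0, -0.001, -1.0]]
wrist_force: [-0.0, 1.4, -1.8]
gripper_width: 0.255
grip_force: 40.2
```

Emit:
play_rows --rows '[{"gripper": 1,"tx": 0.28,"ty": 0.025,"tz": 0,"yaw": 0},{"gripper": 1,"tx": 0.28,"ty": 0.025,"tz": 0,"yaw": 0},{"gripper": 1,"tx": 0.28,"ty": 0.025,"tz": 0,"yaw": 0},{"gripper": 1,"tx": 0.28,"ty": 0.025,"tz": 0,"yaw": 0},{"gripper": 1,"tx": 0.28,"ty": 0.025,"tz": 0,"yaw": 0},{"gripper": 1,"tx": 0.28,"ty": 0.025,"tz": 0,"yaw": 0},{"gripper": 1,"tx": 0.28,"ty": 0.025,"tz": 0,"yaw": 0},{"gripper": 1,"tx": 0.28,"ty": 0.025,"tz": 0,"yaw": 0},{"gripper": 1,"tx": 0.28,"ty": 0.025,"tz": 0,"yaw": 0},{"gripper": 1,"tx": 0,"ty": 0,"tz": 0,"yaw": -0.107},{"gripper": 1,"tx": 0,"ty": 0,"tz": 0,"yaw": -0.107},{"gripper": 1,"tx": 0,"ty": 0,"tz": 0,"yaw": -0.107},{"gripper": 1,"tx": 0,"ty": 0,"tz": 0,"yaw": 0},{"gripper": 1,"tx": 0,"ty": 0,"tz": 0,"yaw": 0},{"gripper": 1,"tx": 0,"ty": 0,"tz": 0,"yaw": 0}]'

```text
clock: 14.2
eef_pos: [0.5701, 0.1289, 0.1995]
tcp_rot: [[-0.327, 0.945, -0.001], [0.945, 0.327, -0.0], [0.0, -0.001, -1.0]]
wrist_force: [-0.4, -0.2, -1.4]
gripper_width: 0.254
grip_force: 40.1
```

Run:
```python
from fit import *
v=np.load("v.npy"); s=bot.sense(); m=W(v,[0,-.006,.08])[0]; D=m-s["eef_pos"]; print(m,s["eef_pos"],"tool delta xy",np.round(np.array(s["tcp_rot"]).T@D,4),"tool yaw",np.arctan2(s["tcp_rot"][1][1],s["tcp_rot"][0][1]),v[2])
```

```text
[0.57004128 0.13159224 0.08      ] [0.57006244 0.12893847 0.19952424] tool delta xy [0.0025 0.001  0.1195] tool yaw 0.33341999090909885 0.3361788624867016
```

Emit:
play_rows --rows '[{"gripper": 1,"tx": 0.02,"ty": 0.01,"tz": 0.2,"yaw": 0},{"gripper": 1,"tx": 0,"ty": 0,"tz": 0.3,"yaw": 0},{"gripper": 1,"tx": 0,"ty": 0,"tz": 0.3,"yaw": 0},{"gripper": 1,"tx": 0,"ty": 0,"tz": 0.2,"yaw": 0},{"gripper": 1,"tx": 0,"ty": 0,"tz": 0.05,"yaw": 0},{"gripper": 1,"tx": 0,"ty": 0,"tz": 0,"yaw": 0},{"gripper": 1,"tx": 0,"ty": 0,"tz": 0,"yaw": 0},{"gripper": 1,"tx": 0,"ty": 0,"tz": 0,"yaw": 0},{"gripper": 1,"tx": 0,"ty": 0,"tz": 0,"yaw": 0}]'

```text
clock: 15.1
eef_pos: [0.5714, 0.1316, 0.0964]
tcp_rot: [[-0.329, 0.944, 0.002], [0.944, 0.329, 0.0], [-0.0, 0.002, -1.0]]
wrist_force: [-0.5, 0.9, -1.0]
gripper_width: 0.252
grip_force: 40.0
```

Run:
```python
from fit import *
v=np.load("v.npy"); s=bot.sense(); m=W(v,[0,-.006,.08])[0]; D=m-s["eef_pos"]; print(s["wrist_force"],s["grip_force"],"tool delta",np.round(np.array(s["tcp_rot"]).T@D,4))
a=cam("scene"); b=cam("wrist"); e=cam("top")
A=cv2.resize(a["image"][130:280,230:390],(400,375),interpolation=cv2.INTER_CUBIC); B=cv2.resize(b["image"],(400,300))
im=np.vstack([np.hstack([A[:300],B]), cv2.resize(e["image"][130:330,150:490],(800,300))[:, :800]])[:,:,::-1]
cv2.imwrite("pics/fin.png",im); 
# where the held cell's top would show in the scene view
for n,d in(("scene",a),):
  print(np.round((proj(d,W(v,[[.011*i,-.006+.015*j,z] for z in(.03,.13) for i in(-1,1) for j in(-1,1)]))-[230,130])*2.5).tolist())
```

```text
[-0.45190375  0.92405563 -1.01292483] 39.98372197151184 tool delta [ 0.0005 -0.0014  0.0164]
[[214.0, 261.0], [184.0, 254.0], [225.0, 251.0], [196.0, 244.0], [213.0, 156.0], [182.0, 150.0], [225.0, 147.0], [195.0, 141.0]]
```

View pics/fin.png

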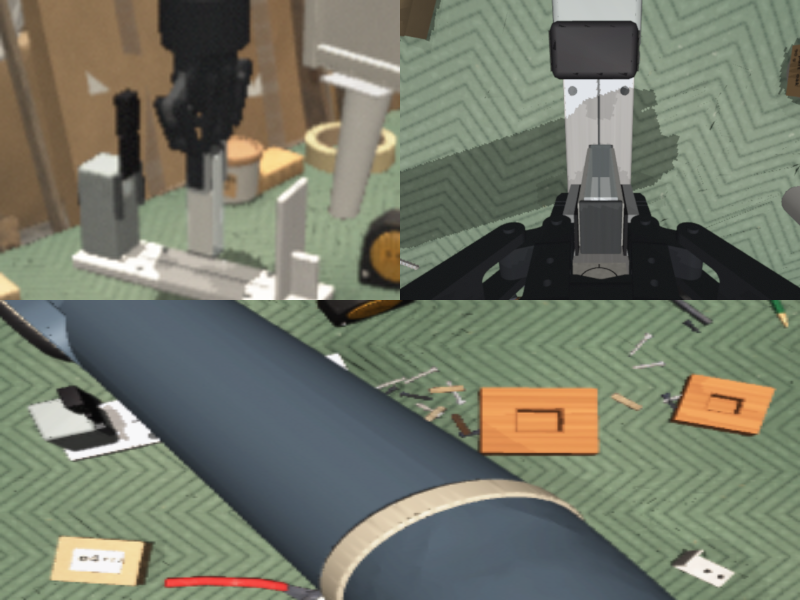

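Emit:
play_rows --rows '[{"gripper": 1,"tx": 0,"ty": -0.012,"tz": 0.01,"yaw": 0},{"gripper": 1,"tx": 0,"ty": 0,"tz": 0,"yaw": 0},{"gripper": 1,"tx": 0,"ty": 0,"tz": 0,"yaw": 0},{"gripper": 1,"tx": 0,"ty": 0,"tz": 0,"yaw": 0},{"gripper": 1,"tx": 0,"ty": 0,"tz": 0,"yaw": 0}]'

```text
clock: 15.75
eef_pos: [0.5697, 0.131, 0.0943]
tcp_rot: [[-0.329, 0.944, 0.0], [0.944, 0.329, -0.0], [-0.0, 0.0, -1.0]]
wrist_force: [0.2, -0.2, -1.2]
gripper_width: 0.251
grip_force: 40.0
```

Run:
```python
from h import *
s=bot.sense(); print(s["eef_pos"],s["wrist_force"],s["grip_force"]); print(bot.close_job())
```

```text
[0.56966686 0.13101958 0.09430037] [ 0.15901934 -0.24575837 -1.21469029] 39.98363971710205
the job is handed in; nothing more can be done
None
```

I handed the job in at about 16 s: the cap is up at its stop and the cell is held still by its frosted faces. By my measurements it stands upright and square in the beam within about 1 mm of midway, and the wrist force shows it clear of the checker. `close_job()` returned no verdict.

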